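# Line up the kitchen tins by height on the cork-pad board

### The job

Put the four enamelled kitchen tins back in their row on the bamboo board: one standing upright on the middle of each cork pad, in order of height, with the shortest at the end nearest the aluminium tiffin and the tallest at the other end, by the snack box. Set each tin down rather than dropping it, knock none over, and leave the tiffin and the snack box where they stand.

Things in the scene. Friction and masses are not known exactly. Their poses are not given: they have to be found in the camera images.
- tin_yellow: yellow enamelled kitchen tin with a closed flat lid, the shortest of the four: an upright plain cylinder 44 mm in diameter and 60 mm high, rigid, with thin aluminium trim. Stands loose on the counter at the start. Origin: centre of its underside; z points up out of the lid.
- tin_green: green enamelled kitchen tin with a closed flat lid, the second shortest: an upright plain cylinder 50 mm in diameter and 80 mm high, rigid, with thin aluminium trim. Stands loose on the counter at the start. Origin: centre of its underside; z points up out of the lid.
- tin_blue: blue enamelled kitchen tin with a closed flat lid, the second tallest: an upright plain cylinder 56 mm in diameter and 100 mm high, rigid, with thin aluminium trim. Stands loose on the counter at the start. Origin: centre of its underside; z points up out of the lid.
- tin_red: red enamelled kitchen tin with a closed flat lid, the tallest of the four: an upright plain cylinder 62 mm in diameter and 120 mm high, rigid, with thin aluminium trim. Stands loose on the counter at the start. Origin: centre of its underside; z points up out of the lid.
- pad_1: cork pad 1: the end pad beside the board's small dark hanging hole. Round, 72 mm in diameter, one of four alike in a straight row, 90 mm between centres, 2 mm proud of a fixed bamboo board (400 x 110 x 14 mm). Origin: centre of its upper face, 16 mm above the counter; y along the row from pad_4 towards pad_1, x across the row away from the robot, z up.
- pad_2: cork pad 2: next to pad_1. Round, 72 mm in diameter, one of four alike in a straight row, 90 mm between centres, 2 mm proud of a fixed bamboo board (400 x 110 x 14 mm). Origin: centre of its upper face, 16 mm above the counter; y along the row from pad_4 towards pad_1, x across the row away from the robot, z up.
- pad_3: cork pad 3: next to pad_4. Round, 72 mm in diameter, one of four alike in a straight row, 90 mm between centres, 2 mm proud of a fixed bamboo board (400 x 110 x 14 mm). Origin: centre of its upper face, 16 mm above the counter; y along the row from pad_4 towards pad_1, x across the row away from the robot, z up.
- pad_4: cork pad 4: the end pad farthest from the hanging hole. Round, 72 mm in diameter, one of four alike in a straight row, 90 mm between centres, 2 mm proud of a fixed bamboo board (400 x 110 x 14 mm). Origin: centre of its upper face, 16 mm above the counter; y along the row from pad_4 towards pad_1, x across the row away from the robot, z up.
- tiffin: round aluminium tiffin, 138 mm in diameter, with a clamp handle (black grip) arching to 120 mm high, 150 mm wide over the side straps. Stands loose beyond one end of the board, about 300 mm from the board's middle along the row and 20 to 35 mm farther from the robot than the row; which end varies. Origin: centre of its underside, z up.
- snack_box: closed rose-pink plastic snack box with a paler pink hinged flap lid, 130 x 90 mm, 52 mm high. Stands loose beyond the other end of the board from the tiffin, likewise about 300 mm from its middle. Origin: centre of its underside, long side along its x, z up.

How it is judged (in metres and radians):
At the end, for the whole second after the job is handed in: Counting from the board's tiffin end, the yellow, green, blue and red tins stand on the first, second, third and fourth pads: each centred on its pad within 12 mm, its underside on the pad (within 5 mm), upright within 0.08 rad, released and at rest (((horizontal distance between tiffin and pad_1 below 0.3 m and horizontal distance between tin_yellow and pad_1 below 0.012 m and z of tin_yellow in the frame of pad_1 between -0.004 and 0.005 m and horizontal distance between tin_green and pad_2 below 0.012 m and z of tin_green in the frame of pad_2 between -0.004 and 0.005 m and horizontal distance between tin_blue and pad_3 below 0.012 m and z of tin_blue in the frame of pad_3 between -0.004 and 0.005 m and horizontal distance between tin_red and pad_4 below 0.012 m and z of tin_red in the frame of pad_4 between -0.004 and 0.005 m) or (horizontal distance between tiffin and pad_4 below 0.3 m and horizontal distance between tin_yellow and pad_4 below 0.012 m and z of tin_yellow in the frame of pad_4 between -0.004 and 0.005 m and horizontal distance between tin_green and pad_3 below 0.012 m and z of tin_green in the frame of pad_3 between -0.004 and 0.005 m and horizontal distance between tin_blue and pad_2 below 0.012 m and z of tin_blue in the frame of pad_2 between -0.004 and 0.005 m and horizontal distance between tin_red and pad_1 below 0.012 m and z of tin_red in the frame of pad_1 between -0.004 and 0.005 m)) and angle between each of tin_yellow, tin_green, tin_blue, tin_red's own z axis and vertical below 0.08 rad and linear speed of each of tin_yellow, tin_green, tin_blue, tin_red below 0.02 m/s and angular speed of each of tin_yellow, tin_green, tin_blue, tin_red below 0.2 rad/s and contact force between each of tin_yellow, tin_green, tin_blue, tin_red and the fingers below 0.05 N); the robot touches nothing.
It fails at once if the tiffin is shifted more than 20 mm (distance of tiffin from where it was at the start of the episode above 0.02 m).
It fails at once if the snack box is shifted more than 20 mm (distance of snack_box from where it was at the start of the episode above 0.02 m).
It fails at once if a tin is knocked over (leans more than 0.7 rad) (angle between any of tin_yellow, tin_green, tin_blue, tin_red's own z axis and vertical above 0.7 rad).
It fails at once if a tin is dropped (moves faster than 0.5 m/s free of the fingers, as after a fall of some 13 mm) ((contact force between tin_yellow and the fingers below 0.05 N and linear speed of tin_yellow above 0.5 m/s) or (contact force between tin_green and the fingers below 0.05 N and linear speed of tin_green above 0.5 m/s) or (contact force between tin_blue and the fingers below 0.05 N and linear speed of tin_blue above 0.5 m/s) or (contact force between tin_red and the fingers below 0.05 N and linear speed of tin_red above 0.5 m/s)).
It also fails if it takes over 104 s, if anything falls off the work surface, if the arm or the gripper's body presses on something with over 40 N, if the wrist force passes 120 N, or if a joint passes its speed limit or range.

### The arm

A 7-joint arm with a two-finger parallel gripper is mounted at the origin on the work surface. World frame = base frame: x ahead of the robot, y to its left, z up, the work surface at z = 0. Lengths are in mm, angles in rad, forces in N, time in s.
With the tool pointing down it reaches from about 400 to 850 mm from the base axis. Payload 4.5 kg.
Tool frame: the origin (TCP) lies at the very end of the fingers, on their centre line; the grasp point (between the pads) lies ctrl.tcp_to_grasp behind it (ctrl.tcp_to_grasp is the distance from the TCP to the grasp point, in mm); z points along the fingers, y is the direction in which the jaws open and shut (so a half turn about z gives the same grasp; the last joint's range is limited). The gripper opens to 88 mm and grips with 3 to 60 N. Pads are 18 mm wide; open, the fingers measure 123 mm over their backs; the gripper's body (75 mm by 187 mm) begins 45 mm behind the grasp point.
Start: joints at [1.299, 0.689, -0.195, 1.565, 0.157, 0.902, -0.215], TCP at [188.189, -596.019, 238.743] pointing down, gripper open.
Joint ranges: [-3.01, 3.01], [-0.46, 2.08], [-1.47, 1.51], [0.13, 2.56], [-1, 4.14], [0.04, 2.09], [-2.66, 2.66]. Speed limits (rad/s): [2.57, 2.57, 3.14, 3.14, 3.14, 3.14, 3.14].

### API

Orientations are given as a 3x3 rotation matrix whose columns are the frame's x, y, z axes.
In Python, from cell import ctrl, get_image, workorder gives the robot as it stands. The module is installed in compiled form; this text tells all that it offers.
- The arm moves only by the tool drive_tool, never from a script. Its argument "steps" is a list that holds one entry, the list of rows, each a list of 5 numbers: the finger opening in mm, from 0 to 88.1, then the shift along the tool's x, y, z in mm, then the turn about the tool's z in degrees. A call has 1 to 20 rows; each row is the pose to reach, as a shift and turn from the pose measured when the call began, along the tool's axes at that moment; what a row does not reach only later rows make up. A row lasts 1/12 s, in which the tool goes at most 41.7 mm and 7.16 degrees, less where a joint would pass 70% of its speed; a pose out of reach is approached as far as the arm can. A call with a gripper value outside its range is refused whole. The fingers move at their own pace and stop on an object; "force" is the grip in N (left out, the last holds). Time passes only in rows, so rows that repeat a pose let the fingers close. It gives the time, the measured TCP pose, the force and the opening at its end, in the units of the state.
- ctrl.read_state(): the state, without advancing time (a new reading comes with each control period).
- get_image(name): name is "scene" or "top" or "wrist"; returns a dict with "pixels" (384x512x3 uint8, blue, green, red), "fovy" (degrees; the focal length in pixels is half the picture's height over the tangent of half this angle, whatever the lens; pixels are square), "cx", "cy" (the principal point, pixels), "rvec" (rotation vector, rad) and "tvec" (3), from world to camera coordinates, as OpenCV has them. Camera axes: x right, y down, z forward; pixel columns grow to the right and rows downward; lengths in mm; the calibration is good to about 2 mm. A picture is of the moment at which its call begins. There is no depth.
- workorder.finish_job(): hands the job in, once; it reports no verdict.
The state is a dict: "time": time; "q": joint angles; "qd": joint speeds; "joint_torque": joint torques, N m; "position": TCP position; "orientation": TCP orientation; "ft_force": force on the tool from outside, world axes, zero at the start; "moment": the same for the moment, N m; "opening": finger opening in mm.
Only numpy, scipy, OpenCV 4.12 (cv2) and the standard library are available. Lean on these libraries where they do the work, as an engineer would, in place of code of your own. Each camera call takes 0.05 s, during which the arm holds its last target.

## Working session

There is one attempt and no reset: what is moved stays moved. The work goes in short steps, Python scripts to look and compute and a tool call to move; the robot and the scene stay as the last step left them, time stands still between calls to the robot, and variables do not carry over. Pictures are saved under pics/ and viewed, and the job is handed in when it is done.

Besides the shell and the picture viewer there is one more tool, called in YAML: its name, and indented under it one key for each argument. drive_tool: Moves the arm, as the interface text tells. Its arguments: {"type":"object","properties":{"steps":{"type":"array"},"force":{"type":"number"}},"required":["steps"]}

```bash
ls; mkdir -p pics
python3 - <<'E'
from cell import ctrl,get_image
import cv2,numpy as np,pickle
s=ctrl.read_state();print(s,ctrl.tcp_to_grasp)
for n in("scene","top","wrist"):
    d=get_image(n);cv2.imwrite(f"pics/{n}0.png",d["pixels"]);pickle.dump(d,open(f"{n}0.pkl","wb"))
    R,_=cv2.Rodrigues(np.array(d["rvec"],float));print(n,d["fovy"],d["cx"],d["cy"],-R.T@np.array(d["tvec"]).ravel(),R.round(3).tolist())
E
```

```text
pics
{'time': 0.0, 'q': array([ 1.29880836,  0.68999435, -0.19451797,  1.56631614,  0.15731801,
        0.90250069, -0.21510976]), 'qd': array([-0.0007142 ,  0.00045309, -0.00205416,  0.00116299, -0.00173909,
       -0.00084654,  0.00147229]), 'joint_torque': array([ 8.02398717e-04, -5.27553964e+01, -1.26667690e+00, -1.53426969e+01,
       -5.26627398e-02,  6.58428617e-03,  1.71351776e-04]), 'position': array([ 187.91696201, -595.43014494,  237.91110034]), 'orientation': array([[ 9.53584256e-01,  3.01125554e-01, -6.83187071e-04],
       [ 3.01126296e-01, -9.53582766e-01,  1.69195137e-03],
       [-1.41985621e-04, -1.81914378e-03, -9.99998335e-01]]), 'ft_force': array([-0.33465922,  0.51357873, -0.07354661]), 'moment': array([ 0.01898333, -0.01285322, -0.00629352]), 'opening': 87.8850406863223} 18.700000000000003
scene 45.104147517148625 254.1830240854317 190.42306905962425 [1221.35004282  470.52319492  742.42594567] [[-0.591, 0.806, 0.007], [0.517, 0.387, -0.763], [-0.618, -0.448, -0.646]]
top 44.12652072373664 247.29914183204116 199.7949168038544 [ 394.04495375   19.96267377 1103.63972968] [[0.026, -0.999, 0.022], [-0.984, -0.029, -0.177], [0.177, -0.018, -0.984]]
wrist 69.1487162758763 255.61545878521122 189.33716049780838 [ 256.41559952 -575.44173356  384.20008381] [[0.301, -0.954, -0.002], [-0.916, -0.29, 0.279], [-0.267, -0.082, -0.96]]
```

View pics/top0.png

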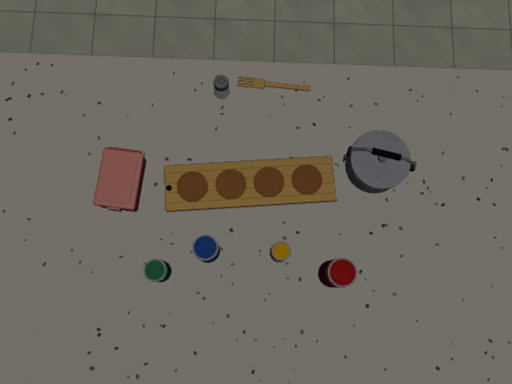

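View pics/scene0.png

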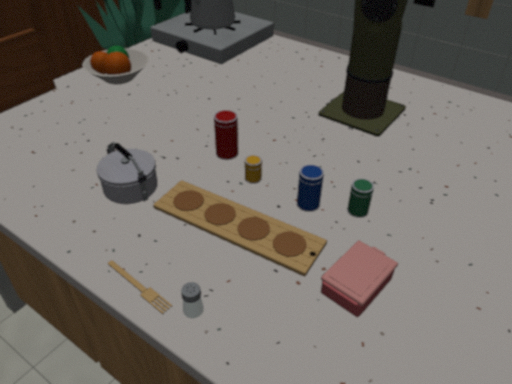

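View pics/wrist0.png

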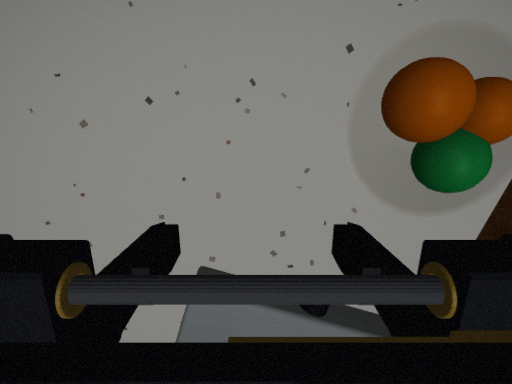

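The top view shows the hanging hole at the left end (169,188), with the snack box at (119,179) beyond it. The tiffin is at the right (380,160). So yellow goes to pad_4 (307,179), green to pad_3 (269,182), blue to pad_2 (231,184) and red to pad_1 (193,186). The scene and wrist views agree. Next I'll measure the pads and tins.

```bash
cat > h.py <<'E'
import cv2,numpy as np,pickle
def cam(d):
    f=192/np.tan(np.radians(d["fovy"])/2);K=np.array([[f,0,d["cx"]],[0,f,d["cy"]],[0,0,1.]])
    return K,np.array(d["rvec"],float).reshape(3,1),np.array(d["tvec"],float).reshape(3,1)
def ray(d,uv,z):
    K,r,t=cam(d);R,_=cv2.Rodrigues(r);C=(-R.T@t).ravel()
    v=R.T@np.linalg.inv(K)@np.array([uv[0],uv[1],1.]);return C+v*(z-C[2])/v[2]
def proj(d,P):
    K,r,t=cam(d);return cv2.projectPoints(np.asarray(P,float).reshape(-1,1,3),r,t,K,None)[0].reshape(-1,2)
E
python3 - <<'E'
from h import *
d=pickle.load(open("top0.pkl","rb"));im=d["pixels"]
big=cv2.resize(im[125:300,80:400],None,fx=2.5,fy=2.5,interpolation=cv2.INTER_CUBIC)
cv2.imwrite("pics/topcrop.png",np.clip(big*2.,0,255).astype(np.uint8))
for p in [(193,186),(178,188),(160,188),(231,184),(280,252),(280,258),(341,273),(330,273),(206,248),(213,248),(156,270),(164,270)]: print(p,im[p[1],p[0]])
E
```

```text
(193, 186) [27 53 83]
(178, 188) [27 52 81]
(160, 188) [104 111 114]
(231, 184) [28 54 85]
(280, 252) [  0  96 128]
(280, 258) [ 23  96 124]
(341, 273) [13 14 97]
(330, 273) [20 20 98]
(206, 248) [84 42 17]
(213, 248) [85 43 18]
(156, 270) [41 66 24]
(164, 270) [62 74 54]
```

View pics/topcrop.png

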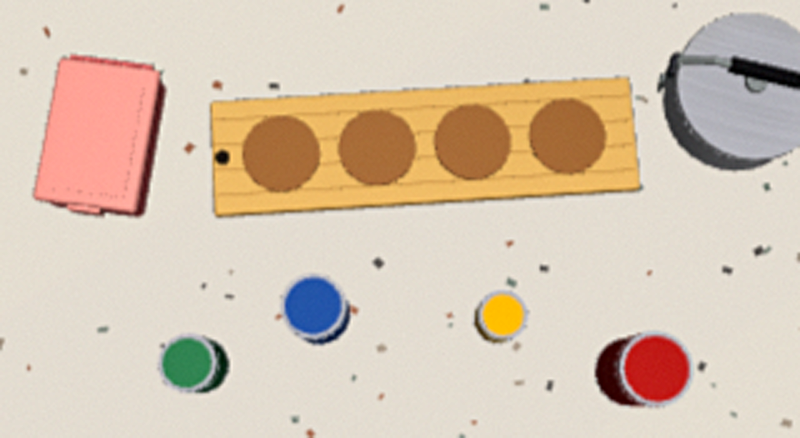

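The crop is clear: four pads, and each lid is a bright disc offset from its darker side. I'll segment the lids and pads and back-project each at its known height.

```bash
cat >> h.py <<'E'
def cc(mask,near,rad=40):
    n,l,s,c=cv2.connectedComponentsWithStats(mask.astype(np.uint8))
    k=[i for i in range(1,n) if s[i,4]>40 and np.hypot(*(c[i]-near))<rad]
    k=max(k,key=lambda i:s[i,4]); m=(l==k).astype(np.uint8)
    h=cv2.convexHull(max(cv2.findContours(m,0,1)[0],key=len)); M=cv2.moments(h)
    return np.array([M['m10']/M['m00'],M['m01']/M['m00']]),cv2.fitEllipse(h)[1],s[k,4]
def measure_top(d):
    im=d["pixels"].astype(int);b,g,r=im[...,0],im[...,1],im[...,2]
    out={}
    def do(n,m,near,z):
        try:c,e,a=cc(m,np.array(near));P=ray(d,c,z);f=cam(d)[0][0,0];out[n]=(P[:2].round(1),c.round(1),np.round(np.array(e)*2.33*(1104-z)/1104,1),a)
        except Exception as x: out[n]=str(x)
    return im,b,g,r,out,do
E
python3 - <<'E'
from h import *
d=pickle.load(open("top0.pkl","rb"))
im,b,g,r,out,do=measure_top(d)
do('yellow',(r>105)&(b<0.35*r)&(g>80),(280,252),60)
do('green',(g>1.4*r)&(g>1.25*b)&(g>50),(156,270),80)
do('blue',(b>1.6*g)&(b>60),(206,248),100)
do('red',(r>3*g)&(r>75),(341,273),120)
pm=(r>1.4*g)&(g>1.4*b)&(r<100)
for i,p in enumerate([(193,186),(231,184),(269,182),(307,179)]): do('pad%d'%(i+1),pm,p,16)
for k,v in out.items(): print(k,v)
P=np.array([out['pad%d'%i][0] for i in range(1,5)]);print(np.linalg.norm(np.diff(P,axis=0),axis=1),np.degrees(np.arctan2(*(P[0]-P[3])[::1])))
# scene check
s=pickle.load(open("scene0.pkl","rb"));si=s["pixels"].copy()
for n,D,H in(('yellow',44,60),('green',50,80),('blue',56,100),('red',62,120),('pad1',72,16),('pad2',72,16),('pad3',72,16),('pad4',72,16)):
    for dd,I in((s,si),):
        t=np.linspace(0,2*np.pi,60)
        for z in ([0,H] if n[0]!='p' else [16]):
            q=proj(dd,np.c_[out[n][0][0]+D/2*np.cos(t),out[n][0][1]+D/2*np.sin(t),0*t+z])
            for u in q: cv2.circle(I,(int(u[0]+.5),int(u[1]+.5)),0,(255,255,255),-1)
cv2.imwrite("pics/scenechk.png",cv2.resize(si[90:310,90:420],None,fx=2.4,fy=2.4,interpolation=cv2.INTER_NEAREST))
E
```

```text
yellow (array([470.8, -75.2]), array([280.8, 250.5]), array([33.7, 34.1]), np.int32(194))
green (array([420.9, 196.1]), array([154.2, 269.9]), array([40. , 41.8]), np.int32(290))
blue (array([471.1,  89.4]), array([204.7, 246.9]), array([44.8, 46.1]), np.int32(371))
red (array([ 425.5, -197. ]), array([342.1, 272.1]), array([50.6, 52.8]), np.int32(498))
pad1 (array([618.7, 130.9]), array([191.9, 186. ]), array([69. , 70.1]), np.int32(733))
pad2 (array([618.7, 130.9]), array([191.9, 186. ]), array([69. , 70.1]), np.int32(733))
pad3 (array([627.3,  41.3]), array([230.3, 183.6]), array([68.5, 70.2]), np.int32(727))
pad4 (array([635.3, -48.1]), array([268.5, 181.4]), array([68.2, 69.6]), np.int32(721))
[ 0.         90.01177701 89.75722812] -5.298309135494015
```

View pics/scenechk.png

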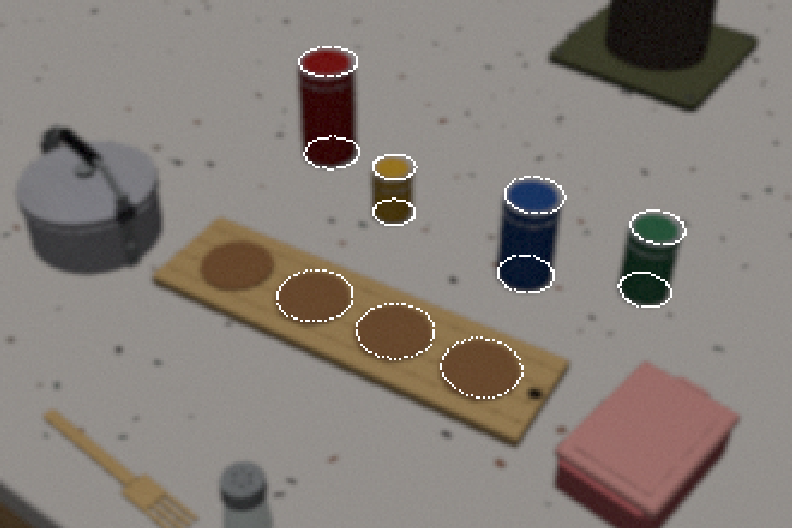

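Pads 1–3 line up in the scene view and are 90 mm apart. For pad4 the search picked a neighbouring pad, so I'll redo it. The tin outlines sit about 1 px to one side, so I'll also measure the lids in the scene view.

```bash
cat >> h.py <<'E'
def plan(s,xyz,ang=None):
    """tool-frame shift and z-turn (deg) to reach TCP xyz with tool y at world angle ang"""
    R=np.array(s["orientation"]);d=R.T@(np.array(xyz,float)-s["position"])
    a=np.degrees(np.arctan2(R[1,1],R[0,1]));t=0 if ang is None else -((ang-a+180)%360-180)
    return d.round(1),round(t,2)
E
python3 - <<'E'
from h import *
d=pickle.load(open("top0.pkl","rb"));im,b,g,r,out,do=measure_top(d)
pm=(r>1.4*g)&(g>1.4*b)&(r<100)
for i,p in enumerate([(193,186),(231,184),(269,182),(307,179)]):
    c,_,_=cc(pm,np.array(p),10);print(i+1,ray(d,c,16).round(1))
s=pickle.load(open("scene0.pkl","rb"));im=s["pixels"].astype(int);b,g,r=im[...,0],im[...,1],im[...,2]
for n,m,near,z in(('yellow',(r>1.8*b)&(r>115),(254,160),60),('green',(g>1.3*r)&(g>55),(362,186),80),('blue',(b>1.6*g)&(b>85),(312,172),100),('red',(r>3*g)&(r>90),(226,117),120)):
    try:
        c,e,a=cc(m,np.array(near),20);print(n,ray(s,c,z).round(1),c.round(1),np.round(e,1),a)
    except Exception as x:print(n,x)
from cell import ctrl
print(plan(ctrl.read_state(),(425,-197,240),5.3))
E
```

```text
1 [618.7 130.9  16. ]
2 [627.3  41.3  16. ]
3 [635.3 -48.1  16. ]
4 [ 643.5 -137.7   16. ]
yellow [473.8 -75.4  60. ] [252.9 159.5] [ 7.8 12.8] 86
green [424.7 195.8  80. ] [362.6 184.8] [10.3 17.7] 149
blue [474.1  88.8 100. ] [311.3 171.1] [10.5 18.2] 159
red [ 429.5 -197.7  120. ] [225.  115.5] [ 8.4 17.3] 118
(array([ 346. , -308.7,   -1.5]), np.float64(-77.77))
```

Both views agree on y to within 1 mm. They differ by about 3 mm in x, which is the jaw direction, so closing will centre that. First move: go above red and turn the jaws across the row.

drive_tool:
  steps:
    - [[88, 17, -15, 0, -4], [88, 35, -31, 0, -8], [88, 53, -47, 0, -12], [88, 73, -65, 0, -17], [88, 93, -83, 0, -21], [88, 114, -102, 0, -26], [88, 135, -120, 0, -30], [88, 156, -139, 0, -35], [88, 177, -158, 0, -40], [88, 198, -177, 0, -45], [88, 219, -195, 0, -49], [88, 240, -214, 0, -54], [88, 260, -232, 0, -58], [88, 280, -250, 0, -63], [88, 298, -266, 0, -67], [88, 314, -280, 0, -71], [88, 330, -294, 0, -74], [88, 348, -309, 0, -77.8], [88, 348, -309, 0, -77.8], [88, 348, -309, 0, -77.8]]
  force: 35

```text
time: 1.82
position: [427.2, -195.2, 238.5]
orientation: [[-0.095, 0.995, -0.0], [0.995, 0.095, 0.002], [0.002, -0.0, -1.0]]
ft_force: [-0.1, -0.1, 0.1]
opening: 88.0
```

Run:
```python
from h import *
from cell import ctrl,get_image
s=ctrl.read_state();print(s["time"],s["position"].round(1),s["orientation"].round(4).tolist(),s["q"].round(2),s["ft_force"].round(1))
print(plan(s,(427.5,-197.3,75),5.3))
cv2.imwrite("pics/w1.png",get_image("wrist")["pixels"])
```

```text
1.8167 [ 427.2 -195.2  238.5] [[-0.0949, 0.9955, -0.0005], [0.9955, 0.0949, 0.0017], [0.0017, -0.0003, -1.0]] [ 0.7   0.53 -0.56  2.01  0.42  0.72 -0.03] [-0.1 -0.1  0.1]
(array([-2.400e+00,  1.000e-01,  1.634e+02]), np.float64(0.15))
```

View pics/w1.png

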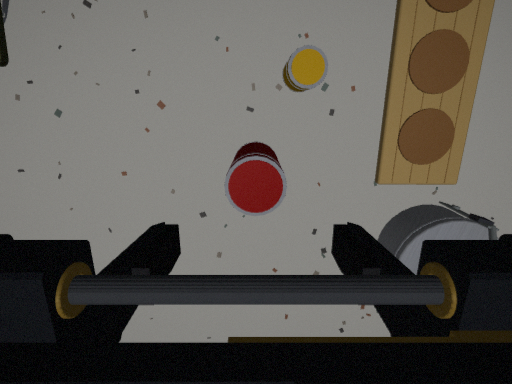

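The wrist view has the red lid at (256,186), midway between the fingers at columns 180 and 333, so it's well aligned. Now descend and close.

drive_tool:
  steps:
    - [[88, -2, 0, 20, 0], [88, -2.4, 0, 45, 0], [88, -2.4, 0, 72, 0], [88, -2.4, 0, 98, 0], [88, -2.4, 0, 122, 0], [88, -2.4, 0, 142, 0], [88, -2.4, 0, 155, 0], [88, -2.4, 0, 163, 0], [88, -2.4, 0, 163, 0], [88, -2.4, 0, 163, 0], [75, -2.4, 0, 163, 0], [68, -2.4, 0, 163, 0], [62, -2.4, 0, 163, 0], [56, -2.4, 0, 163, 0], [50, -2.4, 0, 163, 0], [50, -2.4, 0, 163, 0], [50, -2.4, 0, 163, 0], [50, -2.4, 0, 163, 0]]
  force: 35

```text
time: 3.37
position: [426.8, -198.8, 75.8]
orientation: [[-0.092, 0.996, -0.0], [0.996, 0.092, 0.0], [0.0, -0.0, -1.0]]
ft_force: [0.5, -0.4, 5.2]
opening: 61.2
```

Run:
```python
from h import *
from cell import ctrl,get_image
s=ctrl.read_state();print(s["time"],s["position"].round(1),s["opening"],s["ft_force"].round(1))
print("up",plan(s,(*s["position"][:2],170)),"over",plan(s,(618.7,130.9,170),5.3))
cv2.imwrite("pics/s1.png",get_image("scene")["pixels"])
```

```text
3.3667 [ 426.8 -198.8   75.8] 61.23822334095829 [ 0.5 -0.4  5.2]
up (array([  0. ,  -0. , -94.2]), 0) over (array([310.6, 221.5, -94.2]), np.float64(-0.0))
```

View pics/s1.png

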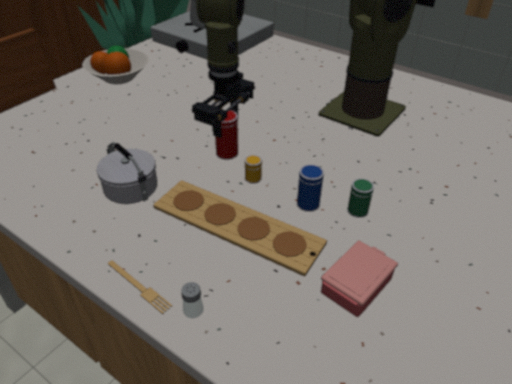

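The gripper stopped at 61.2 mm, which matches the 62 mm tin. Lift it and carry it over pad_1.

drive_tool:
  steps:
    - [[50, 0, 0, -6, 0], [50, 0, 0, -18, 0], [50, 0, 0, -36, 0], [50, 0, 0, -56, 0], [50, 0, 0, -74, 0], [50, 3, 2, -86, 0], [50, 10, 7, -94, 0], [50, 24, 17, -94, 0], [50, 44, 31, -94, 0], [50, 66, 47, -94, 0], [50, 90, 64, -94, 0], [50, 115, 82, -94, 0], [50, 140, 100, -94, 0], [50, 165, 118, -94, 0], [50, 190, 136, -94, 0], [50, 215, 154, -94, 0], [50, 238, 170, -94, 0], [50, 258, 184, -94, 0], [50, 274, 196, -94, 0], [50, 286, 204, -94, 0]]

```text
time: 5.08
position: [603.6, 108.2, 169.3]
orientation: [[-0.095, 0.995, -0.001], [0.995, 0.095, 0.002], [0.002, -0.001, -1.0]]
ft_force: [0.2, 0.1, -1.0]
opening: 61.7
```

Run:
```python
from h import *
from cell import ctrl,get_image
s=ctrl.read_state();print(s["time"],s["position"].round(1),s["opening"],s["ft_force"].round(1))
print(plan(s,(618.7,129.4,91.8),5.3))
```

```text
5.0833 [603.6 108.2 169.3] 61.65394969556291 [ 0.2  0.1 -1. ]
(array([19.5, 17.1, 77.5]), np.float64(0.16))
```

drive_tool:
  steps:
    - [[50, 8, 7, 0, 0], [50, 14, 12, 5, 0], [50, 18, 16, 15, 0.1], [50, 19.5, 17, 27, 0.1], [50, 19.5, 17, 38, 0.1], [50, 19.5, 17, 48, 0.1], [50, 19.5, 17, 55, 0.1], [50, 19.5, 17, 60, 0.1], [50, 19.5, 17, 60, 0.1], [50, 19.5, 17, 60, 0.1]]

```text
time: 5.92
position: [618.5, 129.2, 109.2]
orientation: [[-0.093, 0.996, -0.002], [0.996, 0.093, 0.002], [0.002, -0.001, -1.0]]
ft_force: [0.9, -0.0, -1.4]
opening: 61.3
```

Run:
```python
from h import *
from cell import ctrl,get_image
s=ctrl.read_state();print(s["time"],s["position"].round(1),s["opening"],s["ft_force"].round(1))
print(plan(s,(618.7,129.4,91.8),5.3))
d=get_image("scene");cv2.imwrite("pics/s2.png",cv2.resize(d["pixels"][100:300,120:400],None,fx=2.8,fy=2.8))
```

```text
5.9167 [618.5 129.2 109.2] 61.318927231198366 [ 0.9 -0.  -1.4]
(array([ 0.2,  0.2, 17.4]), np.float64(0.04))
```

View pics/s2.png

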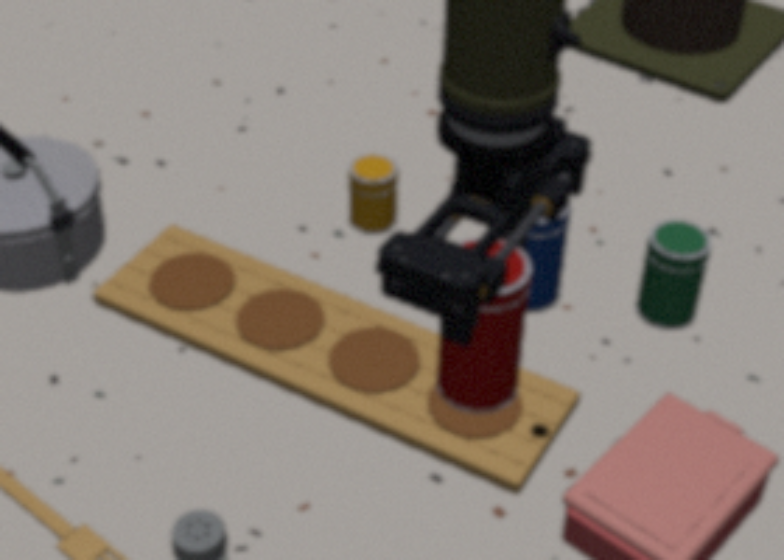

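The red tin hangs upright just above pad_1, with its bottom at about (480,400) and the pad at (475,410). Now lower it slowly to touch.

drive_tool:
  steps:
    - [[50, 0, 0, 4, 0], [50, 0, 0, 8, 0], [50, 0, 0, 11, 0], [50, 0, 0, 13.5, 0], [50, 0, 0, 15.5, 0], [50, 0, 0, 16.5, 0], [50, 0, 0, 17, 0], [50, 0, 0, 17.4, 0], [50, 0, 0, 17.4, 0], [50, 0, 0, 17.4, 0]]

```text
time: 6.8
position: [618.9, 129.4, 92.4]
orientation: [[-0.093, 0.996, -0.001], [0.996, 0.093, 0.002], [0.002, -0.0, -1.0]]
ft_force: [-0.4, -0.0, -2.9]
opening: 61.5
```

drive_tool:
  steps:
    - [[50, 0, 0, 0.7, 0], [50, 0, 0, 1.3, 0], [50, 0, 0, 1.3, 0], [50, 0, 0, 1.3, 0]]

```text
time: 7.13
position: [619.1, 129.5, 91.9]
orientation: [[-0.093, 0.996, 0.0], [0.996, 0.093, 0.002], [0.002, 0.0, -1.0]]
ft_force: [-2.3, -0.8, 6.2]
opening: 61.5
```

The 6 N upward force shows contact. Release, then lift clear to about 60 mm above the lid.

drive_tool:
  steps:
    - [[64, 0, 0, 0, 0], [70, 0, 0, 0, 0], [80, 0, 0, 0, 0], [88, 0, 0, 0, 0], [88, 0, 0, 0, 0], [88, 0, 0, 0, 0], [88, 0, 0, -8, 0], [88, 0, 0, -25, 0], [88, 0, 0, -50, 0], [88, 0, 0, -75, 0], [88, 0, 0, -95, 0], [88, 0, 0, -105, 0], [88, 0, 0, -108, 0], [88, 0, 0, -108, 0]]

```text
time: 8.3
position: [619.3, 129.3, 200.4]
orientation: [[-0.093, 0.996, 0.001], [0.996, 0.093, 0.003], [0.002, 0.001, -1.0]]
ft_force: [0.7, 0.1, 0.1]
opening: 87.8
```

Run:
```python
from h import *
from cell import ctrl,get_image
s=ctrl.read_state();print(s["time"],s["position"].round(1),s["opening"],s["ft_force"].round(1))
print(plan(s,(472.6,89.1,170),5.3))
for n in("scene","wrist"):
    d=get_image(n);cv2.imwrite(f"pics/{n}3.png",d["pixels"])
```

```text
8.3 [619.3 129.3 200.4] 87.80443581997694 [0.7 0.1 0.1]
(array([ -26.4, -149.9,   30.1]), np.float64(0.03))
```

View pics/scene3.png

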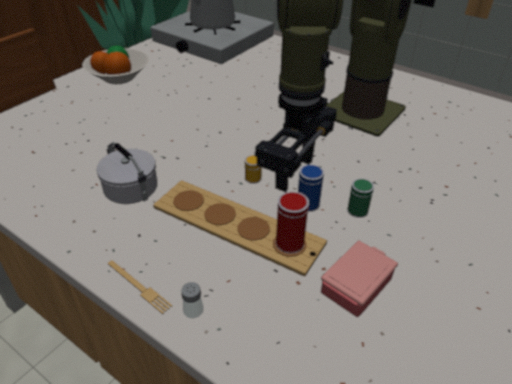

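View pics/wrist3.png

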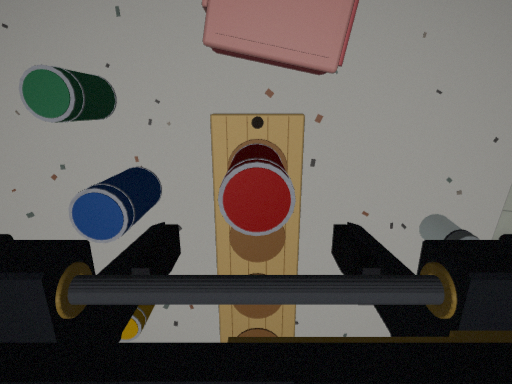

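Red stands on pad_1 at (291,222) in the scene view. Blue next: move above it, then descend to TCP z = 58.

drive_tool:
  steps:
    - [[88, -2, -12, 0, 0], [88, -6, -32, 0, 0], [88, -10, -57, 0, 0], [88, -15, -84, 0, 0], [88, -19, -110, 0, 0], [88, -23, -130, 5, 0], [88, -25, -143, 15, 0], [88, -26.4, -150, 32, 0], [88, -26.4, -150, 54, 0], [88, -26.4, -150, 78, 0], [88, -26.4, -150, 100, 0], [88, -26.4, -150, 120, 0], [88, -26.4, -150, 133, 0], [88, -26.4, -150, 140, 0], [88, -26.4, -150, 142, 0], [88, -26.4, -150, 142, 0], [75, -26.4, -150, 142, 0], [68, -26.4, -150, 142, 0], [62, -26.4, -150, 142, 0], [58, -26.4, -150, 142, 0]]

```text
time: 10.07
position: [471.6, 88.8, 57.5]
orientation: [[-0.093, 0.996, -0.001], [0.996, 0.093, 0.002], [0.002, -0.001, -1.0]]
ft_force: [-0.0, -0.2, 0.2]
opening: 63.9
```

drive_tool:
  steps:
    - [[52, 0, 0, 0, 0], [46, 0, 0, 0, 0], [44, 0, 0, 0, 0], [44, 0, 0, 0, 0], [44, 0, 0, 0, 0]]

```text
time: 10.48
position: [472.1, 88.9, 57.9]
orientation: [[-0.093, 0.996, 0.0], [0.996, 0.093, 0.002], [0.002, 0.001, -1.0]]
ft_force: [-0.0, 0.7, 6.0]
opening: 55.4
```

Run:
```python
from h import *
from cell import ctrl,get_image
s=ctrl.read_state();print(s["time"],s["position"].round(1),s["opening"],s["ft_force"].round(1))
dy=s["position"][1]-89.1
print(dy,plan(s,(627.3,41.3+dy,s["position"][2]+16),5.3))
d=get_image("scene");cv2.imwrite("pics/s4.png",cv2.resize(d["pixels"][100:300,120:400],None,fx=2.8,fy=2.8))
```

```text
10.4833 [472.1  88.9  57.9] 55.42048669060117 [-0.   0.7  6. ]
-0.19027312956453102 (array([-61.9, 150.1, -16. ]), np.float64(0.02))
```

View pics/s4.png

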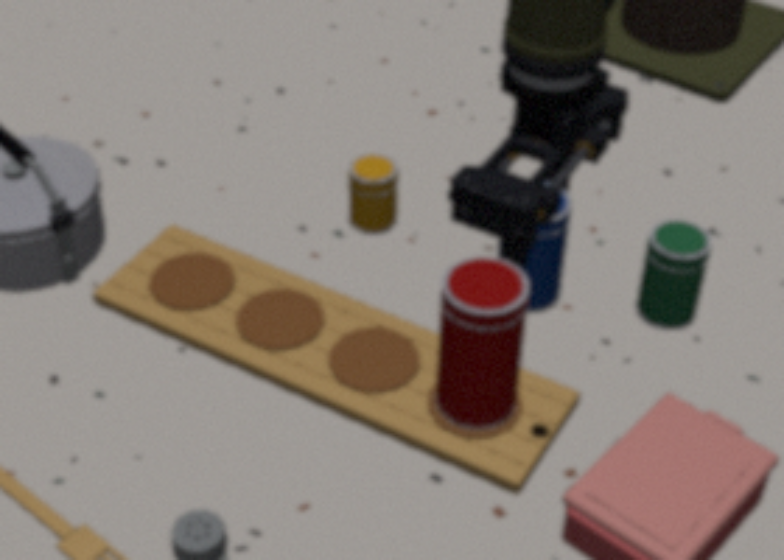

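Blue is gripped at 55.4 mm. Lift it and carry it to pad_2, going sideways first to keep clear of red.

drive_tool:
  steps:
    - [[44, 0, 0, -6, 0], [44, 0, 0, -18, 0], [44, -3, 0, -34, 0], [44, -10, 3, -48, 0], [44, -22, 10, -55, 0], [44, -36, 22, -56, 0], [44, -48, 38, -56, 0], [44, -57, 57, -56, 0], [44, -62, 77, -56, 0], [44, -62, 97, -56, 0], [44, -62, 116, -56, 0], [44, -62, 132, -54, 0], [44, -62, 143, -48, 0], [44, -62, 149, -40, 0], [44, -62, 150, -31, 0], [44, -62, 150, -25, 0], [44, -62, 150, -22, 0], [44, -62, 150, -20, 0], [44, -62, 150, -20, 0], [44, -62, 150, -20, 0]]

```text
time: 12.2
position: [626.9, 41.1, 78.0]
orientation: [[-0.093, 0.996, 0.0], [0.996, 0.093, 0.002], [0.002, 0.0, -1.0]]
ft_force: [-0.3, -0.4, -2.6]
opening: 55.3
```

Run:
```python
from h import *
from cell import ctrl,get_image
s=ctrl.read_state();print(s["time"],s["position"].round(1),s["opening"],s["ft_force"].round(1))
print(plan(s,(627.3,41.1,73.9),5.3))
```

```text
12.2 [626.9  41.1  78. ] 55.326782027765496 [-0.3 -0.4 -2.6]
(array([-0. ,  0.4,  4.1]), np.float64(0.04))
```

drive_tool:
  steps:
    - [[44, 0, 0.4, 1.5, 0], [44, 0, 0.4, 3, 0], [44, 0, 0.4, 4, 0], [44, 0, 0.4, 4.6, 0], [44, 0, 0.4, 4.6, 0], [44, 0, 0.4, 4.6, 0]]

```text
time: 12.7
position: [627.4, 41.1, 74.0]
orientation: [[-0.093, 0.996, 0.001], [0.996, 0.093, 0.002], [0.002, 0.001, -1.0]]
ft_force: [-2.1, -1.3, 4.5]
opening: 55.3
```

In contact (4.5 N). Release and rise to about z = 200.

drive_tool:
  steps:
    - [[58, 0, 0, 0, 0], [65, 0, 0, 0, 0], [75, 0, 0, 0, 0], [85, 0, 0, 0, 0], [88, 0, 0, 0, 0], [88, 0, 0, 0, 0], [88, 0, 0, -8, 0], [88, 0, 0, -25, 0], [88, 0, 0, -50, 0], [88, 0, 0, -75, 0], [88, 0, 0, -100, 0], [88, 0, 0, -118, 0], [88, 0, 0, -126, 0], [88, 0, 0, -126, 0]]

```text
time: 13.87
position: [628.6, 41.2, 202.3]
orientation: [[-0.093, 0.996, 0.005], [0.996, 0.093, 0.003], [0.002, 0.005, -1.0]]
ft_force: [-0.5, 0.3, 0.4]
opening: 87.7
```

Run:
```python
from h import *
from cell import ctrl,get_image
s=ctrl.read_state();print(s["time"],s["position"].round(1),s["opening"],s["ft_force"].round(1))
print(plan(s,(422.8,196,200),5.3),plan(s,(422.8,196,39),5.3))
d=get_image("scene");cv2.imwrite("pics/s5.png",d["pixels"])
```

```text
13.8667 [628.6  41.2 202.3] 87.72215125836205 [-0.5  0.3  0.4]
(array([ 173.2, -190.5,    1.8]), np.float64(0.02)) (array([ 172.9, -191.4,  162.8]), np.float64(0.02))
```

View pics/s5.png

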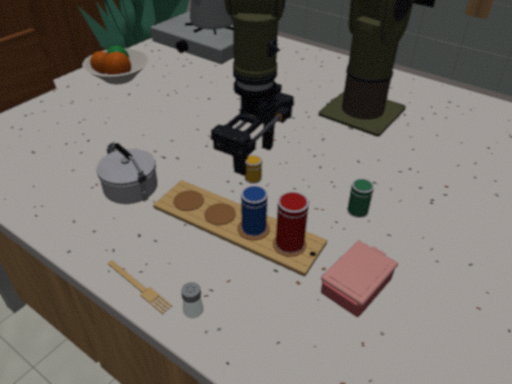

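Blue stands on pad_2 at (254,213). Now to above green.

drive_tool:
  steps:
    - [[88, 8, -9, 0, 0], [88, 22, -24, 0, 0], [88, 40, -44, 0, 0], [88, 60, -66, 0, 0], [88, 80, -88, 0, 0], [88, 100, -110, 0, 0], [88, 120, -132, 0, 0], [88, 138, -152, 0, 0], [88, 154, -170, 0, 0], [88, 165, -182, 5, 0], [88, 173, -191, 16, 0], [88, 173, -191, 34, 0], [88, 173, -191, 58, 0], [88, 173, -191, 84, 0], [88, 173, -191, 110, 0], [88, 173, -191, 134, 0], [88, 173, -191, 152, 0], [88, 173, -191, 161, 0], [88, 173, -191, 163, 0], [88, 173, -191, 163, 0]]

```text
time: 15.58
position: [420.5, 195.1, 36.3]
orientation: [[-0.093, 0.996, -0.001], [0.996, 0.093, -0.0], [-0.0, -0.001, -1.0]]
ft_force: [-1.1, -0.4, 0.5]
opening: 88.1
```

drive_tool:
  steps:
    - [[76, 0, 0, 0, 0], [66, 0, 0, 0, 0], [58, 0, 0, 0, 0], [52, 0, 0, 0, 0], [46, 0, 0, 0, 0], [40, 0, 0, 0, 0], [38, 0, 0, 0, 0], [38, 0, 0, 0, 0], [38, 0, 0, 0, 0]]

```text
time: 16.33
position: [421.0, 195.3, 36.6]
orientation: [[-0.093, 0.996, 0.0], [0.996, 0.093, 0.0], [0.0, 0.0, -1.0]]
ft_force: [1.3, -0.2, 6.2]
opening: 49.8
```

Run:
```python
from h import *
from cell import ctrl,get_image
s=ctrl.read_state();print(s["time"],s["position"].round(1),s["opening"],s["ft_force"].round(1),s["orientation"].round(3).tolist())
dy=s["position"][1]-196
print(dy,plan(s,(635.3,-48.1+dy,s["position"][2]+16),5.3))
d=get_image("scene");cv2.imwrite("pics/s6.png",cv2.resize(d["pixels"][100:300,120:400],None,fx=2.8,fy=2.8))
```

```text
16.3333 [421.  195.3  36.6] 49.81386553627016 [ 1.3 -0.2  6.2] [[-0.093, 0.996, 0.0], [0.996, 0.093, 0.0], [0.0, 0.0, -1.0]]
-0.6835897976713454 (array([-263. ,  190.6,  -16.1]), np.float64(0.05))
```

View pics/s6.png

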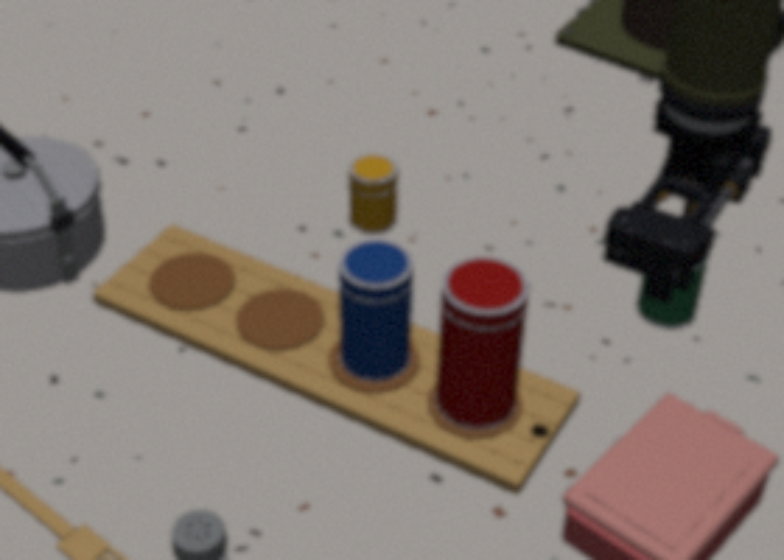

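Green is gripped at 49.8 mm. Lift it and carry it along the row on the robot's side first, then out to pad_3.

drive_tool:
  steps:
    - [[38, 0, 0, -6, 0], [38, 0, 0, -18, 0], [38, -2, 0, -36, 0], [38, -8, 1, -56, 0], [38, -18, 3, -75, 0], [38, -33, 6, -90, 0], [38, -52, 10, -98, 0], [38, -74, 15, -100, 0], [38, -98, 20, -100, 0], [38, -122, 27, -100, 0], [38, -146, 35, -100, 0], [38, -170, 45, -100, 0], [38, -193, 57, -100, 0], [38, -214, 70, -100, 0], [38, -232, 85, -100, 0], [38, -246, 102, -100, 0], [38, -256, 120, -100, 0], [38, -262, 138, -100, 0], [38, -263, 155, -98, 0], [38, -263, 170, -92, 0]]

```text
time: 18.05
position: [615.5, -51.9, 128.9]
orientation: [[-0.091, 0.996, 0.0], [0.996, 0.091, 0.0], [0.0, 0.0, -1.0]]
ft_force: [0.5, -0.3, -1.0]
opening: 49.2
```

Run:
```python
from h import *
from cell import ctrl,get_image
s=ctrl.read_state();print(s["time"],s["position"].round(1),s["opening"],s["ft_force"].round(1))
print(plan(s,(635.3,-48.8,52.6),5.3))
```

```text
18.05 [615.5 -51.9 128.9] 49.215240582647276 [ 0.5 -0.3 -1. ]
(array([ 1.3, 20. , 76.3]), np.float64(-0.05))
```

drive_tool:
  steps:
    - [[38, 1, 9, 3, 0], [38, 1.3, 16, 10, 0], [38, 1.3, 20, 22, 0], [38, 1.3, 20, 35, 0], [38, 1.3, 20, 47, 0], [38, 1.3, 20, 58, 0], [38, 1.3, 20, 66, 0], [38, 1.3, 20, 70, 0], [38, 1.3, 20, 72, 0], [38, 1.3, 20, 73, 0], [38, 1.3, 20, 73, 0]]

```text
time: 18.97
position: [635.6, -48.7, 56.2]
orientation: [[-0.091, 0.996, 0.001], [0.996, 0.091, 0.0], [0.0, 0.001, -1.0]]
ft_force: [-0.1, 0.0, -1.6]
opening: 49.4
```

Run:
```python
from h import *
from cell import ctrl,get_image
s=ctrl.read_state();print(s["time"],s["position"].round(1),s["opening"],s["ft_force"].round(1))
print(plan(s,(635.3,-48.8,52.6),5.3))
```

```text
18.9667 [635.6 -48.7  56.2] 49.416375304627614 [-0.1  0.  -1.6]
(array([-0.1, -0.3,  3.6]), np.float64(-0.05))
```

drive_tool:
  steps:
    - [[38, 0, -0.3, 1.5, 0], [38, 0, -0.3, 2.8, 0], [38, 0, -0.3, 3.6, 0], [38, 0, -0.3, 4.2, 0], [38, 0, -0.3, 4.2, 0], [38, 0, -0.3, 4.2, 0]]

```text
time: 19.47
position: [635.5, -48.8, 52.7]
orientation: [[-0.091, 0.996, 0.002], [0.996, 0.091, -0.0], [-0.0, 0.002, -1.0]]
ft_force: [-2.0, -0.7, 5.4]
opening: 49.2
```

In contact (5.4 N). Release and rise.

drive_tool:
  steps:
    - [[52, 0, 0, 0, 0], [60, 0, 0, 0, 0], [70, 0, 0, 0, 0], [80, 0, 0, 0, 0], [88, 0, 0, 0, 0], [88, 0, 0, 0, 0], [88, 0, 0, -8, 0], [88, 0, 0, -25, 0], [88, 0, 0, -45, 0], [88, 0, 0, -65, 0], [88, 0, 0, -85, 0], [88, 0, 0, -98, 0], [88, 0, 0, -102, 0], [88, 0, 0, -102, 0]]

```text
time: 20.63
position: [636.0, -48.7, 155.9]
orientation: [[-0.091, 0.996, 0.004], [0.996, 0.091, -0.0], [-0.0, 0.004, -1.0]]
ft_force: [0.0, 0.1, -0.6]
opening: 87.9
```

Run:
```python
from h import *
from cell import ctrl,get_image
s=ctrl.read_state();print(s["time"],s["position"].round(1),s["opening"],s["ft_force"].round(1))
print(plan(s,(472.3,-75.3,150),5.3),plan(s,(472.3,-75.3,20),5.3))
d=get_image("scene");cv2.imwrite("pics/s7.png",d["pixels"])
```

```text
20.6333 [636.  -48.7 155.9] 87.93398614168514 [ 0.   0.1 -0.6]
(array([ -11.5, -165.4,    5.3]), np.float64(-0.07)) (array([ -11.4, -165.9,  135.3]), np.float64(-0.07))
```

View pics/s7.png

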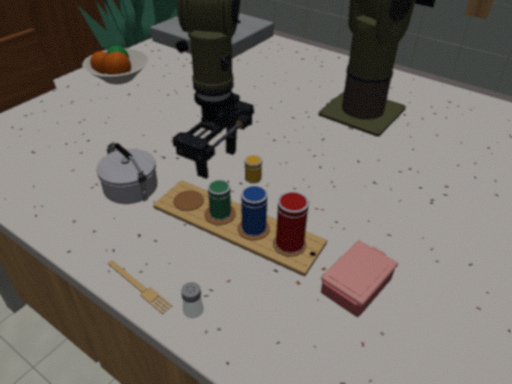

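Green stands on pad_3 at (219,201). Yellow is the last one.

drive_tool:
  steps:
    - [[88, -1, -10, 0, 0], [88, -3, -28, 0, 0], [88, -5, -50, 0, 0], [88, -7, -75, 0, 0], [88, -9, -100, 0, 0], [88, -10, -124, 0, 0], [88, -11, -144, 2, 0], [88, -11.5, -158, 10, 0], [88, -11.5, -166, 24, 0], [88, -11.5, -166, 43, 0], [88, -11.5, -166, 65, 0], [88, -11.5, -166, 88, 0], [88, -11.5, -166, 110, 0], [88, -11.5, -166, 125, 0], [88, -11.5, -166, 133, 0], [88, -11.5, -166, 135, 0], [88, -11.5, -166, 135, 0], [78, -11.5, -166, 135, 0], [68, -11.5, -166, 135, 0], [58, -11.5, -166, 135, 0]]

```text
time: 22.35
position: [471.4, -75.7, 20.0]
orientation: [[-0.091, 0.996, 0.003], [0.996, 0.091, -0.0], [-0.0, 0.003, -1.0]]
ft_force: [-0.5, 0.9, -0.2]
opening: 70.3
```

drive_tool:
  steps:
    - [[52, 0, 0, 0, 0], [46, 0, 0, 0, 0], [41, 0, 0, 0, 0], [36, 0, 0, 0, 0], [32, 0, 0, 0, 0], [32, 0, 0, 0, 0], [32, 0, 0, 0, 0], [32, 0, 0, 0, 0]]

```text
time: 23.02
position: [471.7, -75.8, 20.2]
orientation: [[-0.091, 0.996, 0.003], [0.996, 0.091, -0.0], [-0.001, 0.003, -1.0]]
ft_force: [0.2, -0.8, 4.7]
opening: 42.9
```

Run:
```python
from h import *
from cell import ctrl,get_image
s=ctrl.read_state();print(s["time"],s["position"].round(1),s["opening"],s["ft_force"].round(1))
dy=s["position"][1]+75.3
print(dy,plan(s,(643.5,-137.7+dy,s["position"][2]+16),5.3))
d=get_image("scene");cv2.imwrite("pics/s8.png",cv2.resize(d["pixels"][100:300,120:400],None,fx=2.8,fy=2.8))
```

```text
23.0167 [471.7 -75.8  20.2] 42.93120308629475 [ 0.2 -0.8  4.7]
-0.46916139062959417 (array([-77.7, 165.5, -15.4]), np.float64(-0.09))
```

View pics/s8.png

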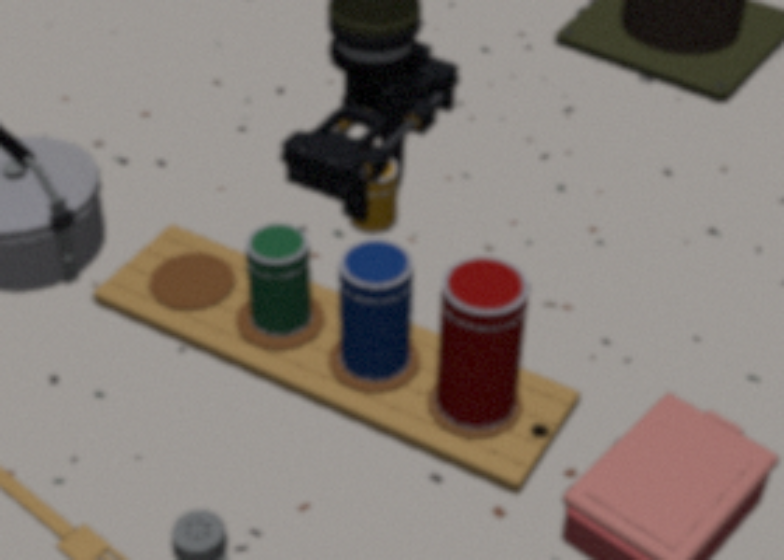

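Yellow is gripped at 42.9 mm. Carry it to pad_4.

drive_tool:
  steps:
    - [[32, 0, 0, -6, 0], [32, 0, 0, -18, 0], [32, -3, 0, -34, 0], [32, -11, 2, -50, 0], [32, -24, 7, -62, 0], [32, -40, 16, -69, 0], [32, -54, 30, -70, 0], [32, -66, 48, -70, 0], [32, -74, 68, -70, 0], [32, -78, 90, -70, 0], [32, -78, 112, -70, 0], [32, -78, 132, -70, 0], [32, -78, 148, -66, 0], [32, -78, 159, -58, 0], [32, -78, 165, -47, 0], [32, -78, 165.5, -36, 0], [32, -78, 165.5, -27, 0], [32, -78, 165.5, -22, 0], [32, -78, 165.5, -20, 0], [32, -78, 165.5, -20, 0]]

```text
time: 24.73
position: [642.4, -138.6, 40.0]
orientation: [[-0.091, 0.996, 0.001], [0.996, 0.091, -0.0], [-0.0, 0.001, -1.0]]
ft_force: [-0.3, 0.3, -0.6]
opening: 43.1
```

Run:
```python
from h import *
from cell import ctrl,get_image
s=ctrl.read_state();print(s["time"],s["position"].round(1),s["opening"],s["ft_force"].round(1))
print(plan(s,(643.5,-138.2,36.2),5.3))
```

```text
24.7333 [ 642.4 -138.6   40. ] 43.08288505712298 [-0.3  0.3 -0.6]
(array([0.3, 1.1, 3.8]), np.float64(-0.09))
```

drive_tool:
  steps:
    - [[32, 0.3, 1.1, 1.5, 0], [32, 0.3, 1.1, 2.8, 0], [32, 0.3, 1.1, 3.8, 0], [32, 0.3, 1.1, 4.4, 0], [32, 0.3, 1.1, 4.4, 0], [32, 0.3, 1.1, 4.4, 0]]

```text
time: 25.23
position: [643.6, -138.3, 36.3]
orientation: [[-0.091, 0.996, 0.002], [0.996, 0.091, -0.001], [-0.001, 0.002, -1.0]]
ft_force: [-1.4, 0.5, 5.2]
opening: 43.2
```

Contact again. Release, rise, and back off towards the robot so the cameras can see the row.

drive_tool:
  steps:
    - [[46, 0, 0, 0, 0], [54, 0, 0, 0, 0], [64, 0, 0, 0, 0], [75, 0, 0, 0, 0], [85, 0, 0, 0, 0], [88, 0, 0, 0, 0], [88, 0, 0, 0, 0], [88, 0, 0, -8, 0], [88, 0, 0, -25, 0], [88, 0, 0, -50, 0], [88, 0, 0, -80, 0], [88, 0, 0, -110, 0], [88, 0, -5, -135, 0], [88, 0, -20, -150, 0], [88, 0, -45, -155, 0], [88, 0, -75, -155, 0], [88, 0, -105, -155, 0], [88, 0, -130, -155, 0], [88, 0, -148, -155, 0], [88, 0, -150, -155, 0]]

```text
time: 26.9
position: [489.9, -152.8, 191.5]
orientation: [[-0.09, 0.996, -0.003], [0.996, 0.09, -0.003], [-0.002, -0.003, -1.0]]
ft_force: [0.3, -0.4, -1.0]
opening: 87.8
```

drive_tool:
  steps:
    - [[88, -10, -4, 0, 0], [88, -30, -12, 0, 0], [88, -55, -20, 0, 0], [88, -80, -28, 0, 0], [88, -105, -36, 0, 0], [88, -125, -40, 0, 0], [88, -130, -40, 0, 0], [88, -130, -40, 0, 0], [88, -130, -40, 0, 0]]

```text
time: 27.65
position: [462.7, -285.1, 192.0]
orientation: [[-0.091, 0.996, -0.001], [0.996, 0.091, -0.001], [-0.001, -0.001, -1.0]]
ft_force: [0.2, -0.4, -0.4]
opening: 87.8
```

Run:
```python
from h import *
from cell import ctrl,get_image
s=ctrl.read_state();print(s["time"],s["position"].round(1),s["opening"],s["ft_force"].round(1))
P={'yellow':(643.5,-137.7,60),'green':(635.3,-48.1,80),'blue':(627.3,41.3,100),'red':(618.7,130.9,120)}
for n in("top","scene"):
    d=get_image(n);im=d["pixels"].astype(int);b,g,r=im[...,0],im[...,1],im[...,2]
    T=n=="top"
    M={'yellow':(r>(105 if T else 115))&(b<(.35*r if T else r/1.8))&(g>80),'green':(g>1.3*r)&(g>1.15*b)&(g>50),'blue':(b>1.6*g)&(b>(60 if T else 85)),'red':(r>3*g)&(r>(75 if T else 90))}
    for k,(x,y,h) in P.items():
        near=proj(d,[(x,y,h+16)])[0]
        try:
            c,e,a=cc(M[k],near,12);Q=ray(d,c,h+16);print(n,k,c.round(1),(Q[:2]-(x,y)).round(1),a)
        except Exception as q:print(n,k,'fail',near)
    x0,y0=(140,120) if T else (90,130)
    cv2.imwrite(f"pics/{n}9.png",cv2.resize(d["pixels"][y0:y0+180,x0:x0+260],None,fx=3,fy=3,interpolation=cv2.INTER_CUBIC))
    cv2.imwrite(f"pics/{n}9full.png",d["pixels"])
    d0=pickle.load(open(n+"0.pkl","rb"))["pixels"].astype(int)
    D=np.abs(im-d0).sum(2)
    for nm,(u,v,w) in {'tiffin':((380,160,35) if T else (127,173,35)),'box':((119,179,30) if T else (360,276,38))}.items(): print(n,nm,'diff',D[v-w:v+w,u-w:u+w].mean().round(1),(D[v-w:v+w,u-w:u+w]>60).sum())
```

```text
27.65 [ 462.7 -285.1  192. ] 87.75675026992394 [ 0.2 -0.4 -0.4]
top yellow [310.4 173.9] [-1.5 -0. ] 182
top green [271.1 174.1] [-1.2 -0.4] 279
top blue [229.6 174.1] [-0.8  0.2] 357
top red [186.6 174.6] [-0.8 -0.1] 468
top tiffin diff 14.8 0
top box diff 15.8 0
scene yellow [186.6 179.8] [2.1 0.1] 103
scene green [218.5 186.1] [ 1.8 -0.7] 157
scene blue [253.7 193.2] [ 2.  -0.5] 206
scene red [292.6 201. ] [ 2.6 -0.6] 294
scene tiffin diff 6.2 0
scene box diff 6.0 0
```

View pics/scene9.png

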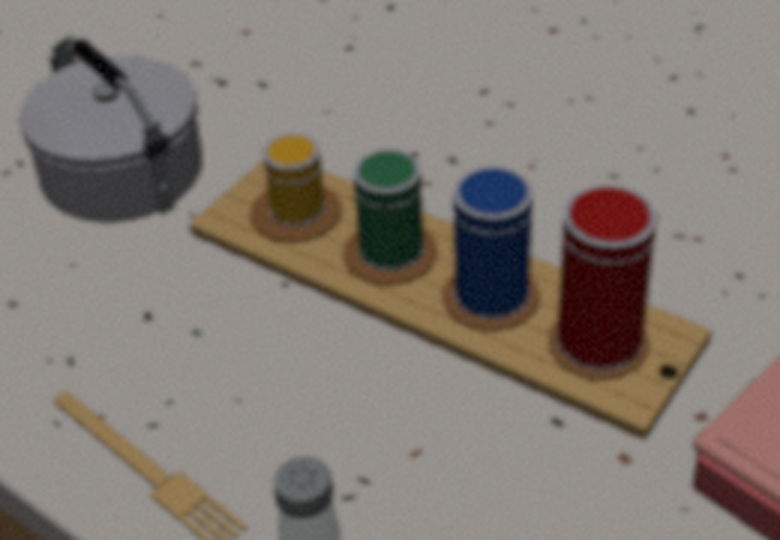

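View pics/top9.png

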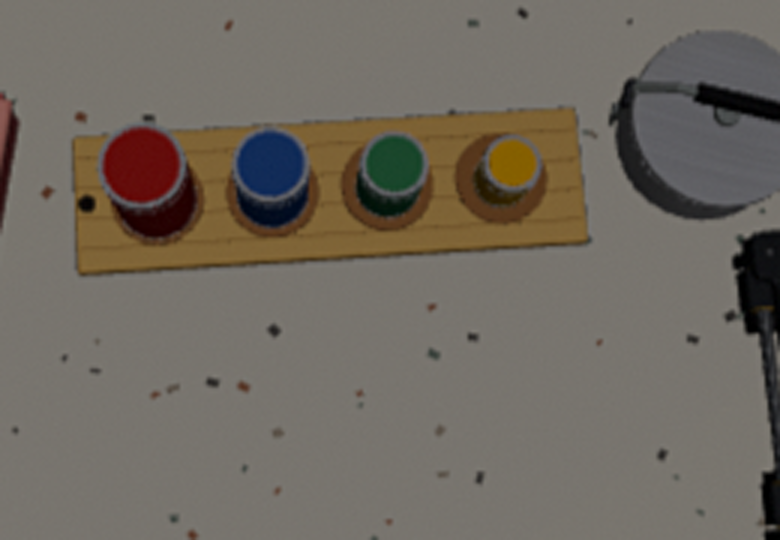

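Both views show four upright tins centred on their pads within about 3 mm. Lids in the scene crop: yellow (293,150), green (388,170), blue (492,193), red (610,216). The tiffin and box look unchanged and the arm is clear, so I'm handing in.

```bash
python3 -c "
from cell import workorder
print(workorder.finish_job())"
```

```text
the job is handed in; nothing more can be done
None
```

All four tins are standing upright on their pads in height order, and the job is handed in at about 28 s of the 104 s allowed. The tiffin stands at the pad_4 end, so yellow is on pad_4, green on pad_3, blue on pad_2 and red on pad_1. I lowered each one until the wrist felt 4–6 N of contact before releasing it.

- **Centring:** both cameras put every lid within about 3 mm of its pad centre, against the 12 mm allowed. They disagree by about 3 mm across the row (−1 mm from the top camera, +2 mm from the scene camera). The same offset was there at the start, so I put it down to calibration.
- **Tiffin and snack box:** comparing pictures from before and after shows no movement of either.
- **Arm:** it was clear of everything when I handed in.
- **Failed checks:** one, early on. The first pad measurement picked the wrong pad for pad_2, pad_3 and pad_4, and I corrected it before any move.

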